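# Run the sample carriage home on a photometer rail with its lock button held down

## Robot

A 6-joint arm with a two-finger parallel gripper is mounted at the origin on a cart in front of the work surface, level with it; the furniture and walls round the work are solid. World frame = base frame: x ahead of the robot, y to its left, z up, the work surface at z = 0. Lengths are in m, angles in rad, forces in N, time in s.
With the tool pointing down it reaches from about 0.35 to 0.775 m from the base axis. Payload 7.3 kg.
Tool frame: the origin (TCP) lies at the very end of the fingers, on their centre line; the grasp point (between the pads) lies 19 mm behind it; z points along the fingers, y is the line along which they close (so a half turn about z gives the same grasp; the last joint's range is limited). The gripper opens to 92 mm and grips with 3 to 60 N. Pads are 19 mm wide; open, the fingers measure 130 mm over their backs; the gripper's body (75 mm by 190 mm) begins 47 mm behind the grasp point.
Start: joints at [-1.352, 0.342, 1.524, -0, 1.275, -0.146], TCP at [0.187, -0.49, 0.227] pointing down, gripper open.
Joint ranges: [-2.53, 2.53], [-0.77, 2.02], [0.04, 2.7], [-1, 4.14], [0.28, 2.66], [-3.11, 3.11]. Speed limits (rad/s): [2.57, 2.57, 3.14, 3.14, 3.14, 3.14].

## Interface

Orientations are given as [roll, pitch, yaw] about the fixed x, y, z axes, in that order (R = Rz(yaw) Ry(pitch) Rx(roll)).
In Python, from cell import observe, read_camera, get_calibration, hand_in, search_frame gives the robot as it stands.
- The arm moves only by the tool step_arm, never from a script. Its argument "commands" is a list of rows, each an object with "translation": the shift along the tool's x, y, z in mm, a list of three; "roll": the turn about the tool's z in rad. In form: [{"translation": [x, y, z], "roll": roll}, ...]. A call has 1 to 20 rows; each row shifts and turns the commanded pose from where the row before left it, along the tool's axes as they then stand; what a row does not reach is not made up. A row lasts 1/12 s, in which the tool goes at most 41.7 mm and 7.16 degrees, less where a joint would pass 70% of its speed; a pose out of reach is approached as far as the arm can. A call is refused whole if a number of a shift passes 41.7 or a number of a turn 0.125, either way. A call with a gripper value outside its range is refused whole. "fingers" is the opening, from 0 (shut) to 1 (fully open), set as the call begins (left out, the last holds). The fingers move at their own pace and stop on an object; "grip_force" is the grip in N (left out, the last holds). Time passes only in rows, so rows that do not move let the fingers close. It gives the time, the measured TCP pose, the force, the opening and the grip force at its end, in the units of the state.
- observe(): the state, without advancing time (a new reading comes with each control period).
- read_camera(name): name is "scene" or "top" or "wrist"; returns the picture (420x560x3 uint8, red, green, blue); there is no depth.
- get_calibration(name): a dict with "camera_matrix" (3x3 intrinsics, pixels), "world_from_camera" (4x4, takes a point from camera to world coordinates). Camera axes: x right, y up, looking along -z (the intrinsics and any distortion apply to the point x, -y, -z); pixel columns grow to the right and rows downward; lengths in m; the calibration is good to about 2 mm. A picture is of the moment at which its call begins: read the wrist's pose just before it. get_calibration takes no time and is no camera call; for the wrist camera it gives the pose at the moment of the call.
- hand_in(): hands the job in; it is judged then, once.
Trained networks look in the newest picture that a camera, given by its name, has taken for a name from the list of things; names that differ only in an ending like _2 or _b are one class to them, and where a whole thing is asked for, a point or a joint stands for the part that bears it (a point fixed in the world has none). Each returns a list of dicts, best first, with "confidence" (0 to 1); they miss things now and then, are a little off and sometimes report something else, mostly with a low value. They report only what shows in the picture. A call takes as long as a camera call. They do not tell look-alikes from the thing itself.
- search_frame(camera, name): "at" ([x, y, z] in m, in world coordinates, good to about 4 mm: the middle of the surface that is visible of it).
The state is a dict: "time": time; "qpos": joint angles; "qvel": joint speeds; "joint_efforts": joint torques, N m; "tool_pos": TCP position; "tool_rot": TCP orientation; "contact_force": force on the tool from outside, world axes, zero at the start; "torque": the same for the moment, N m; "opening": finger opening in m; "grip_force": force on a finger pad.
Only numpy, scipy, OpenCV 4.12 (cv2) and the standard library are available. Lean on these libraries where they do the work, as an engineer would, in place of code of your own. Each camera call takes 0.05 s, during which the arm holds its last target. There are 200 camera calls.

## Task

The sample vial stands in the carriage of the photometer rail, and the carriage is latched to the rail. Press the broad mushroom button on the carriage down with the fingertips and keep it held down while you push the carriage along the rail, away from you, until it is fully home against the far end stop with the vial between the lamp and the detector; only then let the button come up, so that it locks the carriage there. Leave the vial standing in its cup without touching it, pick nothing up, and do not disturb the glassware and other things around.

Things in the scene. Friction and masses are not known exactly. Their poses are not given: they have to be found in the camera images.
- rail: the fixed aluminium photometer rail, 344 mm long, 50 mm wide, top 30 mm above the worktop. Origin: on the worktop under the rail's middle. Its x axis runs along the rail, the way the carriage is pushed: away from the robot (world +x, turned -0.25 to 0.35 rad to the left), y to the left of that, z up. Dark steel stop blocks, 52 mm high, stand at both ends.
- beam (a point): middle of the gap between the optics, 84 mm above the worktop, over the rail 128 mm beyond its origin: black ribbed lamp barrel from 40 to 100 mm left of it, grey detector box from 40 to 117 mm right of it, both up to 105 mm high. When the carriage is home on the far rubber bumper, the middle of the cup lies exactly under this point.
- carriage: the carriage on the rail; origin on the rail's top, under the axis of the lock button; axes as the rail's. Its aluminium deck, 64 mm wide, from 30 mm behind to 100 mm beyond the origin, lies 46 mm above the worktop; lock button, thumb rest and cup follow along +x. Starts 0 to 60 mm from the near stop. Unlocked, it slides with about 0.8 N of friction; locked, it has 3 mm of play.
- thumb_rest (a point): middle of the top edge of the thumb rest, an upright aluminium plate across the carriage, 44 mm wide, 7 mm thick, its top 79 mm above the worktop, its near face 28.5 mm beyond the axis of the lock button; rides with the carriage
- lock_button (a joint): how far the lock button is pressed, in m: 0 released (locked), 0.006 fully down. The spring pushes back with 3 N at first and 6 N fully down. The button's steel pin, under the rail's left edge, is clear of the rack's teeth from 0.0036 m on; let go on the way, it catches in one of the next notches (10 mm apart). It comes up to 0 at the far stop and locks there.
- button_top (a point): the middle of the top of the lock button, a black mushroom cap 30 mm across (its flat top 24 mm across) on a short steel stem over a dark conical boss, 74 mm above the worktop when released. It rides with the carriage and goes down with the button. Its x is along the rail's x, its z up.
- sample_vial: the sample vial, clear glass with a green cap, 25 mm across and 58 mm high, standing loose in the cup. Origin: centre of its underside, 52 mm above the worktop while it stands in the cup.
- cup_floor (a point): middle of the floor of the vial's cup, a black block 42 mm square with a round recess 27 mm wide and 12 mm deep, its rim 64 mm above the worktop; it rides on the carriage.
- spare_vial: bystander: small clear vial with a black cap, 17 mm across, 55 mm high, standing beside the rail; origin at the centre of its underside
- stopper: bystander: grey rubber stopper, 24 mm across, 26 mm high, standing beside the rail; origin at the centre of its underside
- weigh_bottle: bystander: glass weighing bottle with a knobbed lid, 39 mm across, 58 mm high, standing on the right of the rail; origin at the centre of its underside
- marker: bystander: marker pen, 134 mm long along its y, 15 mm thick, lying left of the rail; origin under its middle
- pink_flask: bystander: small conical flask with an orange label, 47 mm across, 77 mm high, standing on the right of the rail; origin at the centre of its underside
- petri_dish: bystander: glass dish, 60 mm across, 12 mm high, well to the left; origin at the centre of its underside
- grey_jar: bystander: small wide jar, 47 mm across, 46 mm high, well to the left; origin at the centre of its underside
There are look-alikes about, which are no part of the job. What is shaped like the sample_vial but blue is not meant.

How it is judged:
On the way, in this order (a step that is already met when the one before it is completed fails the run):
1. the lock button is pressed down while the carriage still stands at its start (value of joint lock_button above 0.003 m and distance of cup_floor from where it was at the start of the episode below 0.006 m), for 0.1 s.
2. the carriage is home against the far stop with the button still held down (x of cup_floor in the frame of beam above -0.0025 m and value of joint lock_button above 0.003 m), for 0.1 s.
At the end, for the whole second after the job is handed in: The carriage is home within 2.5 mm of the far stop (the cup within 2.5 mm of the beam along the rail), the lock button is up again (pressed less than 1 mm) so that it locks the carriage, and the vial stands at rest in its cup, within 5 mm of its middle and upright within 0.15 rad (x of cup_floor in the frame of beam above -0.0025 m and value of joint lock_button below 0.001 m and horizontal distance between sample_vial and cup_floor below 0.005 m and z of sample_vial in the frame of cup_floor below 0.004 m and angle between sample_vial's own z axis and vertical below 0.15 rad and linear speed of sample_vial below 0.02 m/s); the robot touches nothing.
It fails at once if the button is up while the carriage is on its way (let go too soon) (distance of cup_floor from where it was at the start of the episode above 0.01 m and x of cup_floor in the frame of beam below -0.006 m and value of joint lock_button below 0.001 m).
It fails at once if the robot touches the sample vial (contact force between any of the arm, the fingers and sample_vial above 0.5 N).
It fails at once if the sample vial is lifted or knocked out of its cup (z of sample_vial in the frame of cup_floor above 0.008 m or angle between sample_vial's own z axis and vertical above 0.4 rad).
It fails at once if a bystander is moved or knocked over (distance of any of spare_vial, stopper, weigh_bottle, pink_flask, petri_dish, grey_jar from where it was at the start of the episode above 0.015 m or angle between any of spare_vial, stopper, weigh_bottle, pink_flask's own z axis and vertical above 0.4 rad or distance of marker from where it was at the start of the episode above 0.02 m).
It also fails if it takes over 45 s, if anything falls off the work surface, if the arm or the gripper's body presses on something with over 40 N, if the wrist force passes 120 N, or if a joint passes its speed limit or range.

## Working session

There is one attempt and no reset: what is moved stays moved. The work goes in short steps, Python scripts to look and compute and a tool call to move; the robot and the scene stay as the last step left them, time stands still between calls to the robot, and variables do not carry over. Pictures are saved under pics/ and viewed, at most 10 in all, crops included, and the job is handed in when it is done.

Besides the shell and the picture viewer there is one more tool, called after "Emit:" by a JSON object that holds its "api" and its "payload", one argument or row to a line. step_arm: Moves the arm, as the interface text tells. Its arguments: {"type":"object","properties":{"commands":{"type":"array"},"fingers":{"type":"number"},"grip_force":{"type":"number"}},"required":["commands"]}

```bash
mkdir -p pics; python3 - <<'E'
from cell import *
import cv2,numpy as np
s=observe();print(s['time'],s['tool_pos'],s['tool_rot'],s['opening'])
for c in('top','scene'):
    im=read_camera(c);cv2.imwrite(f'pics/{c}0.png',cv2.cvtColor(im,cv2.COLOR_RGB2BGR))
    for n in('button_top','thumb_rest','cup_floor','sample_vial','rail','lock_button','carriage'):
        try:
            for d in search_frame(c,n)[:3]:print(c,n,np.round(d['at'],4),round(d['confidence'],2))
        except Exception as e:print(n,e)
print(observe()['time'])
for c in('top','scene'):print(get_calibration(c))
E
```

```text
0.0 [ 0.18724791 -0.49002499  0.226026  ] [-3.14000944e+00 -2.44426717e-04  3.64837345e-01] 0.09191771506401569
top button_top [0.4162 0.2851 0.0774] 0.62
top button_top [0.6005 0.2609 0.025 ] 0.52
top button_top [0.4922 0.352  0.0544] 0.3
top thumb_rest [0.4505 0.2787 0.0455] 0.69
top cup_floor [0.4467 0.2842 0.0477] 0.91
top sample_vial [0.3981 0.1703 0.0359] 0.73
top sample_vial [0.4843 0.2711 0.0888] 0.58
top rail [0.5975 0.2617 0.0261] 0.93
top lock_button [0.4205 0.2814 0.0795] 0.73
top carriage [0.4477 0.2807 0.0469] 0.93
top carriage [0.4222 0.2816 0.0761] 0.33
scene button_top [0.414  0.2862 0.0803] 0.48
scene thumb_rest [0.4421 0.2654 0.0491] 0.64
scene thumb_rest [0.4156 0.2785 0.0736] 0.29
scene cup_floor [0.4386 0.263  0.0479] 0.69
scene sample_vial [0.3872 0.1613 0.0376] 0.74
scene sample_vial [0.4802 0.2719 0.0899] 0.62
scene sample_vial [0.5363 0.3401 0.0277] 0.17
scene rail [0.601  0.2532 0.0278] 0.96
scene rail [0.477  0.2686 0.0906] 0.54
scene lock_button [0.4142 0.2794 0.0726] 0.73
scene carriage [0.4424 0.2664 0.0477] 0.76
0.8
{'camera_matrix': array([[525.58817325,   0.        , 277.58409955],
       [  0.        , 525.58817325, 200.60727057],
       [  0.        ,   0.        ,   1.        ]]), 'world_from_camera': array([[-0.02909683,  0.99561847, -0.0888664 ,  0.45651746],
       [-0.99956841, -0.02934114, -0.00144383,  0.376042  ],
       [-0.00404494,  0.08878604,  0.99604251,  1.02191676],
       [ 0.        ,  0.        ,  0.        ,  1.        ]])}
{'camera_matrix': array([[455.06138604,   0.        , 283.83002443],
       [  0.        , 455.06138604, 208.95131255],
       [  0.        ,   0.        ,   1.        ]]), 'world_from_camera': array([[ 0.63373383,  0.58849707, -0.50204844,  0.07584359],
       [-0.7733922 ,  0.49518626, -0.39579674,  0.02277591],
       [ 0.01568227,  0.63911014,  0.76895533,  0.7285893 ],
       [ 0.        ,  0.        ,  0.        ,  1.        ]])}
```

View pics/top0.png

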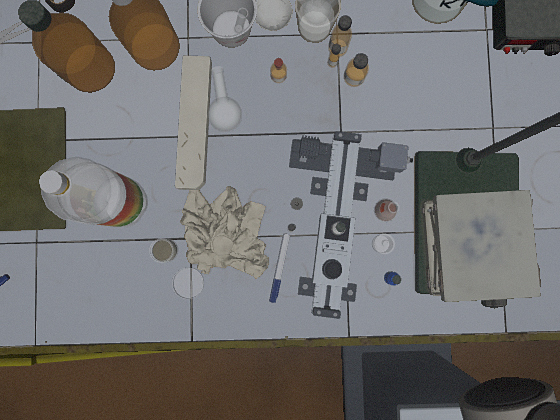

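View pics/scene0.png

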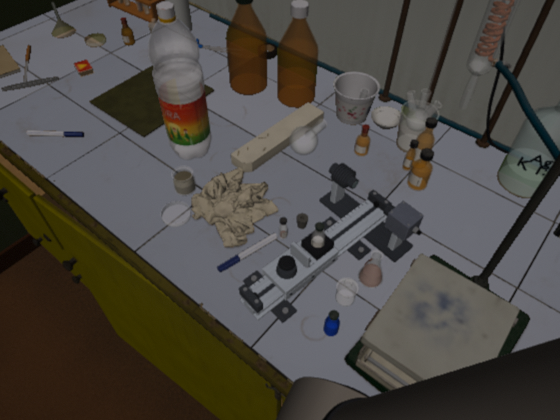

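The top picture shows the rail running from (326,312) to (347,137), with the button at (332,268), the vial in its cup at (340,228), the lamp at (310,153) and the detector at (388,160). The blue look-alike at (392,278) stands off the rail, so it isn't the vial meant. Next I'll enlarge this area.

```bash
python3 - <<'E'
import cv2
im=cv2.imread('pics/top0.png')[120:330,265:425]
cv2.imwrite('pics/crop.png',cv2.resize(im,None,fx=2.85,fy=2.85,interpolation=cv2.INTER_CUBIC)) 
E
cat >h.py <<'E'
import numpy as np
from cell import *
def ray(c,u,v,z,cal=None):
    k=cal or get_calibration(c);K=k['camera_matrix'];T=k['world_from_camera']
    d=T[:3,:3]@np.array([(u-K[0,2])/K[0,0],-(v-K[1,2])/K[1,1],-1]);o=T[:3,3]
    return o+d*(z-o[2])/d[2]
E
```

```text
(no output)
```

View pics/crop.png

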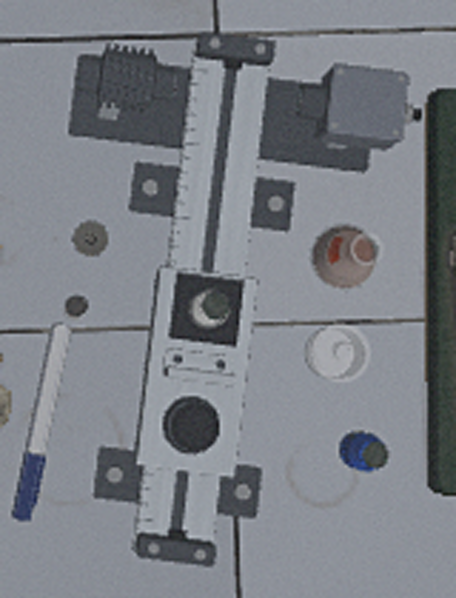

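The enlarged crop shows the button at crop (192,425), the stop bolts centred at (238,46) far and (177,550) near, the thumb rest at about (200,358), and the green-capped vial in the black cup at (208,305). The blue vial at (362,452) is off the rail.

```bash
python3 - <<'E'
from h import *
f=lambda x,y,z:ray('top',265+(x+.5)/2.85-.5,120+(y+.5)/2.85-.5,z)
far=f(238,46,.052);near=f(177,550,.052);b=f(192,425,.074);cup=f(206,309,.064);th=f(200,360,.079);vc=f(214,304,.11)
# deck edges z=.046 
dl=f(162,268,.046);dr=f(257,281,.046);dn=f(136,467,.046);dnr=f(235,475,.046)
d=far-near;yaw=np.arctan2(d[1],d[0]);L=np.hypot(*d[:2]);o=(far+near)/2
print('yaw',yaw,'L',L,'mid',o)
x=np.array([np.cos(yaw),np.sin(yaw)]);y=np.array([-x[1],x[0]])
for n,p in dict(b=b,cup=cup,th=th,vc=vc,dl=dl,dr=dr,dn=dn,dnr=dnr).items():print(n,p,'rail',(p-o)[:2]@x,(p-o)[:2]@y)
e=dl-dn;print('edge yaw',np.arctan2(e[1],e[0]));e=dr-dnr;print(np.arctan2(e[1],e[0]))
print('hyp home', o[:2]+x*.06, np.hypot(*(o[:2]+x*.07)))
E
```

```text
yaw -0.15945687267814737 L 0.32902369274991833 mid [0.49847138 0.26789907 0.052     ]
b [0.41577671 0.28357938 0.074     ] rail -0.08413533101834623 0.00235096500068767
cup [0.48857761 0.27085283 0.064     ] rail -0.010237261151041588 0.001345342390273378
th [0.45625973 0.27750774 0.079     ] rail -0.04320182448076267 0.002784326043223656
vc [0.48993281 0.27092342 0.11      ] rail -0.008910462109088963 0.0016302155494591385
dl [0.51673109 0.29651233 0.046     ] rail 0.01348478691421527 0.031149574930452555
dr [0.50643189 0.23495228 0.046     ] rail 0.013090873718463333 -0.0312648231881298
dn [0.38875576 0.3179596  0.046     ] rail -0.11627243890939909 0.032004584485573216
dnr [0.38181677 0.25438692 0.046     ] rail -0.11302920903869497 -0.031863382436237014
edge yaw -0.16604607937157667
-0.15471096115401095
hyp home [0.5577102  0.25837215] 0.6229679254693651
```

Emit:
{"api": "step_arm", "payload": {
  "commands": [
    {"translation":[0,0,-8],"roll":-0.116},
    {"translation":[0,0,-8],"roll":-0.116},
    {"translation":[0,0,-8],"roll":-0.116},
    {"translation":[0,0,-8],"roll":-0.116},
    {"translation":[0,0,-8],"roll":-0.116},
    {"translation":[0,0,-8],"roll":-0.116},
    {"translation":[0,0,-8],"roll":-0.116},
    {"translation":[0,0,-8],"roll":-0.116},
    {"translation":[0,0,-8],"roll":-0.118},
    {"translation":[29,13,0],"roll":0},
    {"translation":[29,13,0],"roll":0},
    {"translation":[29,13,0],"roll":0},
    {"translation":[29,13,0],"roll":0},
    {"translation":[29,13,0],"roll":0},
    {"translation":[29,13,0],"roll":0},
    {"translation":[29,13,0],"roll":0},
    {"translation":[29,13,0],"roll":0},
    {"translation":[29,13,0],"roll":0},
    {"translation":[29,13,0],"roll":0}
  ],
  "fingers": 0
}}

```text
time: 2.38
tool_pos: [0.3624, -0.2234, 0.2989]
tool_rot: [3.141, 0.0, 1.411]
contact_force: [1.1, 0.3, 0.5]
opening: 0.0005
grip_force: 0.0
```

Emit:
{"api": "step_arm", "payload": {
  "commands": [
    {"translation":[27,0,0],"roll":0},
    {"translation":[27,0,0],"roll":0},
    {"translation":[27,0,0],"roll":0},
    {"translation":[27,0,0],"roll":0},
    {"translation":[27,0,0],"roll":0},
    {"translation":[27,0,0],"roll":0},
    {"translation":[27,0,0],"roll":0},
    {"translation":[27,0,0],"roll":0},
    {"translation":[27,0,0],"roll":0},
    {"translation":[27,0,0],"roll":0},
    {"translation":[28,-1,0],"roll":0},
    {"translation":[28,-1,0],"roll":0},
    {"translation":[28,-1,0],"roll":0},
    {"translation":[28,-1,0],"roll":0},
    {"translation":[28,-1,0],"roll":0},
    {"translation":[28,-1,0],"roll":0},
    {"translation":[28,-1,0],"roll":0},
    {"translation":[28,-1,0],"roll":0},
    {"translation":[0,0,0],"roll":0}
  ]
}}

```text
time: 3.97
tool_pos: [0.4327, 0.2679, 0.2982]
tool_rot: [-3.141, -0.002, 1.414]
contact_force: [-0.8, -0.5, -0.4]
opening: 0.0005
grip_force: 0.0
```

```bash
python3 - <<'E'
from h import *
import cv2
s=observe();print(s['tool_pos'])
k=get_calibration('wrist');im=read_camera('wrist');cv2.imwrite('pics/w1.png',cv2.cvtColor(im,cv2.COLOR_RGB2BGR))
np.save('w1.npy',k,allow_pickle=True)
print(k)
for n in('button_top','thumb_rest','cup_floor','sample_vial'):
  for d in search_frame('wrist',n)[:2]:print(n,np.round(d['at'],4),round(d['confidence'],2))
E
```

```text
[0.43267573 0.26790002 0.29823003]
{'camera_matrix': array([[318.55504811,   0.        , 280.47609979],
       [  0.        , 318.55504811, 208.67922542],
       [  0.        ,   0.        ,   1.        ]]), 'world_from_camera': array([[ 9.87739344e-01,  1.51357624e-01,  3.82342588e-02,
         4.42859148e-01],
       [-1.56112070e-01,  9.57496628e-01,  2.42547374e-01,
         3.33506873e-01],
       [ 1.02220335e-04, -2.45542413e-01,  9.69385843e-01,
         4.56864066e-01],
       [ 0.00000000e+00,  0.00000000e+00,  0.00000000e+00,
         1.00000000e+00]])}
button_top [0.4215 0.2854 0.0771] 0.62
button_top [0.4641 0.1954 0.0388] 0.24
thumb_rest [0.4443 0.2829 0.0419] 0.72
cup_floor [0.4445 0.2823 0.0426] 0.83
sample_vial [0.4822 0.2761 0.089 ] 0.77
```

View pics/w1.png

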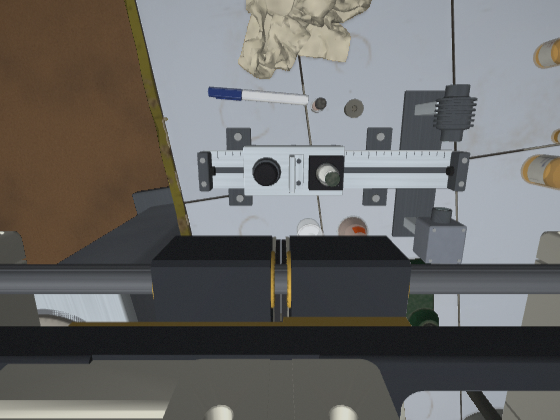

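The wrist picture shows the rail lying level across the image, with stops at (206,171) and (459,170). The button is at (265,173), the thumb rest at about (297,172) and the vial cap at (328,176).

```bash
python3 - <<'E'
from h import *
k=np.load('w1.npy',allow_pickle=True).item()
f=lambda u,v,z:ray('wrist',u,v,z,k)
b=f(265,172.5,.074);far=f(459,170.5,.052);near=f(205.5,171,.052)
d=far-near;print(b,np.arctan2(d[1],d[0]),np.hypot(*d[:2]),(far+near)/2)
x=d[:2]/np.hypot(*d[:2]);o=((far+near)/2)[:2];print((b[:2]-o)@x,(b[:2]-o)@[-x[1],x[0]])
t=b[:2]+x*.006-observe()['tool_pos'][:2];y=1.412
print('tool shift',t@[np.cos(y),np.sin(y)]*1e3,t@[np.sin(y),-np.cos(y)]*1e3)
E
```

```text
[0.41635764 0.28505085 0.074     ] -0.1547913184367911 0.32261367016489884 [0.49972557 0.27110932 0.052     ]
-0.08452058022516744 0.0009216748003048176
tool shift 19.088754943320513 -13.522381038890904
```

Emit:
{"api": "step_arm", "payload": {
  "commands": [
    {"translation":[9,-7,0],"roll":0},
    {"translation":[9,-7,0],"roll":0},
    {"translation":[0,0,25],"roll":0},
    {"translation":[0,0,25],"roll":0},
    {"translation":[0,0,25],"roll":0},
    {"translation":[0,0,25],"roll":0},
    {"translation":[0,0,25],"roll":0},
    {"translation":[0,0,25],"roll":0},
    {"translation":[0,0,20],"roll":0},
    {"translation":[0,0,15],"roll":0},
    {"translation":[0,0,15],"roll":0},
    {"translation":[0,0,8],"roll":0},
    {"translation":[0,0,0],"roll":0},
    {"translation":[0,0,0],"roll":0}
  ]
}}

```text
time: 5.38
tool_pos: [0.4217, 0.2844, 0.091]
tool_rot: [3.142, -0.0, 1.411]
contact_force: [0.6, 0.0, 0.1]
opening: 0.0004
grip_force: 0.0
```

```bash
python3 - <<'E'
from h import *
import cv2
s=observe();print(s['tool_pos'],s['tool_rot'],s['contact_force'])
im=read_camera('scene');a=cv2.resize(im[220:330,220:360],None,fx=3,fy=3,interpolation=2)
im=read_camera('wrist');b=cv2.resize(im,(440,330))
cv2.imwrite('pics/n2.png',cv2.cvtColor(np.hstack([a[:330,:360],b]),cv2.COLOR_RGB2BGR))
E
```

```text
[0.42166412 0.28439876 0.09098643] [ 3.14154680e+00 -1.70964270e-05  1.41087405e+00] [0.56177889 0.01389551 0.11960592]
```

View pics/n2.png

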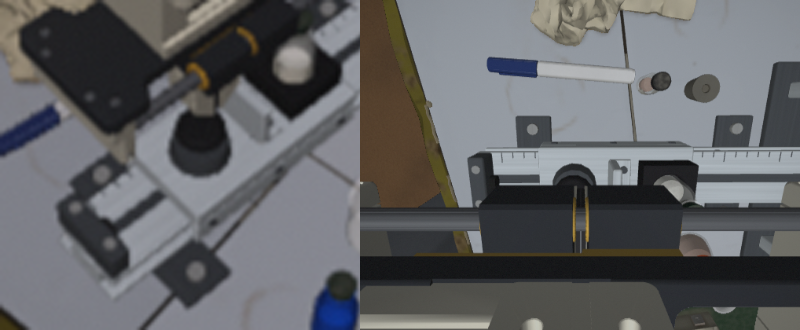

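The scene crop on the left shows the fingertips just over the button. The wrist view on the right is blocked by the jaw blocks. I want the tip geometry clearer, so I'll take a closer crop.

```bash
python3 - <<'E'
from h import *
import cv2
im=read_camera('scene');a=cv2.resize(im[215:305,240:360],None,fx=6.5,fy=6.5,interpolation=cv2.INTER_CUBIC)
a=cv2.convertScaleAbs(a,alpha=1.6,beta=15)
k=get_calibration('scene');K=k['camera_matrix'];T=np.linalg.inv(k['world_from_camera'])
s=observe();p0=np.array(s['tool_pos']);x=np.array([.988,-.157,0]);y=np.array([.157,.988,0]);z=np.array([0,0,1])
def pr(p):
    c=T[:3,:3]@p+T[:3,3];return np.array([K[0,0]*c[0]/-c[2]+K[0,2],K[1,1]*-c[1]/-c[2]+K[1,2]])
for q in [(dx,dy,dz) for dx in(-.019,.019) for dy in(-.0095,.0095) for dz in(0,.04)]:
    u=(pr(p0+q[0]*x+q[1]*y+q[2]*z)-[240,215])*6.5
    cv2.circle(a,(int(u[0]),int(u[1])),4,(255,0,0) if q[2]==0 else (0,255,0),-1)
cv2.imwrite('pics/n3.png',cv2.cvtColor(a,cv2.COLOR_RGB2BGR))
E
```

```text
(no output)
```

View pics/n3.png

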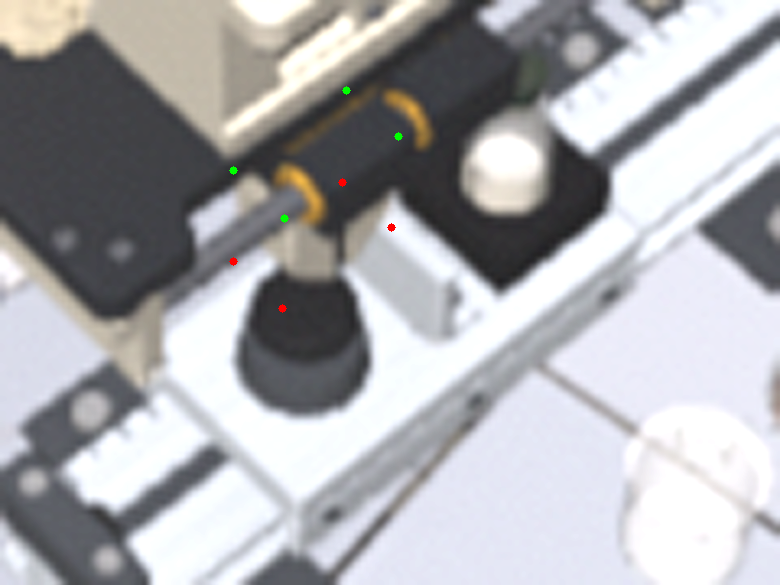

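The crop shows each tip is only about 8 mm thick along the rail, and together they reach roughly ±8.5 mm. I'll open them about 14 mm, so the rear finger presses the button and the front finger sits just behind the thumb rest.

Emit:
{"api": "step_arm", "payload": {
  "commands": [
    {"translation":[0,2.5,0],"roll":0},
    {"translation":[0,2.5,0],"roll":0},
    {"translation":[0,0,0],"roll":0},
    {"translation":[0,0,0],"roll":0},
    {"translation":[0,0,3],"roll":0},
    {"translation":[0,0,3],"roll":0},
    {"translation":[0,0,3],"roll":0},
    {"translation":[0,0,3],"roll":0},
    {"translation":[0,0,2],"roll":0},
    {"translation":[0,0,0],"roll":0},
    {"translation":[0,0,0],"roll":0}
  ],
  "fingers": 0.152,
  "grip_force": 40
}}

```text
time: 6.45
tool_pos: [0.4266, 0.2833, 0.0765]
tool_rot: [-3.141, 0.0, 1.411]
contact_force: [-0.3, 0.1, -0.7]
opening: 0.0137
grip_force: 0.0
```

Emit:
{"api": "step_arm", "payload": {
  "commands": [
    {"translation":[0,0,2],"roll":0},
    {"translation":[0,0,2],"roll":0},
    {"translation":[0,0,1],"roll":0},
    {"translation":[0,0,0],"roll":0},
    {"translation":[0,0,0],"roll":0}
  ]
}}

```text
time: 6.87
tool_pos: [0.4269, 0.2834, 0.072]
tool_rot: [3.141, -0.0, 1.411]
contact_force: [-0.5, -0.0, 4.0]
opening: 0.0142
grip_force: 1.9
```

Emit:
{"api": "step_arm", "payload": {
  "commands": [
    {"translation":[0,0,2],"roll":0},
    {"translation":[0,0,2],"roll":0},
    {"translation":[0,0,1],"roll":0},
    {"translation":[0,0,0.5],"roll":0},
    {"translation":[0,0,0],"roll":0},
    {"translation":[0,0,0],"roll":0}
  ]
}}

```text
time: 7.37
tool_pos: [0.4295, 0.2834, 0.0697]
tool_rot: [3.134, -0.003, 1.411]
contact_force: [-0.4, -6.3, 27.7]
opening: 0.0139
grip_force: 11.4
```

Emit:
{"api": "step_arm", "payload": {
  "commands": [
    {"translation":[0,0,-1],"roll":0},
    {"translation":[0,0,0],"roll":0},
    {"translation":[0,0,0],"roll":0}
  ]
}}

```text
time: 7.62
tool_pos: [0.429, 0.2835, 0.0698]
tool_rot: [3.136, -0.002, 1.411]
contact_force: [-0.0, -5.1, 21.2]
opening: 0.0136
grip_force: 8.9
```

```bash
python3 - <<'E'
from h import *
import cv2
s=observe();print(s['tool_pos'],s['contact_force'],s['torque'])
im=read_camera('scene');a=cv2.resize(im[215:305,240:360],None,fx=6.5,fy=6.5,interpolation=cv2.INTER_CUBIC)
a=cv2.convertScaleAbs(a,alpha=1.6,beta=15)
cv2.imwrite('pics/n4.png',cv2.cvtColor(a,cv2.COLOR_RGB2BGR))
E
```

```text
[0.42897033 0.28345747 0.06980361] [-0.02761372 -5.12433823 21.19648043] [-0.8317341  -0.25445305 -0.0323295 ]
```

View pics/n4.png

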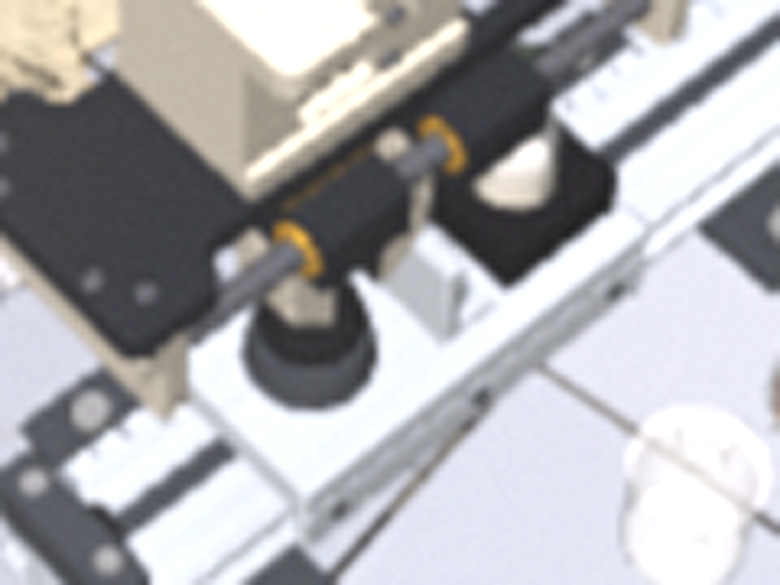

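The rear finger is on the cap at (302,312), and the front finger at (390,270) is just short of the rest. The jaw blocks are higher than they look, about 60 mm above the tips, so they clear the vial. The force looks too high, so I'll back off and see where the load sits.

Emit:
{"api": "step_arm", "payload": {
  "commands": [
    {"translation":[0,0,-1.5],"roll":0},
    {"translation":[0,0,0],"roll":0},
    {"translation":[0,0,0],"roll":0}
  ]
}}

```text
time: 7.92
tool_pos: [0.4281, 0.2835, 0.0702]
tool_rot: [3.138, -0.002, 1.411]
contact_force: [0.2, -1.2, 11.6]
opening: 0.0142
grip_force: 6.1
```

```bash
python3 -c "
from cell import *
s=observe();print(s['tool_pos'],s['contact_force'],s['torque'])"
```

```text
[0.42808316 0.28352691 0.07017242] [ 0.21500598 -1.2386131  11.64329984] [-0.34334302 -0.22385509 -0.00310806]
```

Emit:
{"api": "step_arm", "payload": {
  "commands": [
    {"translation":[0,0,-2],"roll":0},
    {"translation":[0,0,0],"roll":0},
    {"translation":[0,0,0],"roll":0}
  ]
}}

```text
time: 8.17
tool_pos: [0.4272, 0.2836, 0.0711]
tool_rot: [3.14, -0.001, 1.411]
contact_force: [1.4, 1.4, 5.0]
opening: 0.0139
grip_force: 2.3
```

```bash
python3 -c "
from cell import *
s=observe();print(s['tool_pos'],s['contact_force'],s['torque'])"
```

```text
[0.42723869 0.28355126 0.07112026] [1.44262843 1.39101885 5.01095978] [ 0.11628534 -0.18877037 -0.03504887]
```

Emit:
{"api": "step_arm", "payload": {
  "commands": [
    {"translation":[0,0,-4],"roll":0},
    {"translation":[0,0,0],"roll":0},
    {"translation":[0,0,0],"roll":0}
  ]
}}

```text
time: 8.42
tool_pos: [0.4261, 0.283, 0.0743]
tool_rot: [-3.14, 0.001, 1.411]
contact_force: [0.4, 0.4, 0.2]
opening: 0.0141
grip_force: 0.0
```

```bash
python3 -c "
from cell import *
s=observe();print(s['tool_pos'],s['contact_force'],s['torque'])"
```

```text
[0.42608271 0.28302229 0.07433109] [0.43563124 0.3780172  0.18942178] [-0.09328993 -0.06575965  0.02658594]
```

The extra load sits about 20 mm ahead of the TCP and starts 9 mm below the rest's top. So the finger's thicker upper part is landing on the thumb rest. I'll shut the fingers and press closer to the button's middle.

Emit:
{"api": "step_arm", "payload": {
  "commands": [
    {"translation":[0,0,-5],"roll":0},
    {"translation":[0,0,-5],"roll":0},
    {"translation":[0,-4,0],"roll":0},
    {"translation":[0,-3,0],"roll":0},
    {"translation":[0,0,0],"roll":0},
    {"translation":[0,0,3],"roll":0},
    {"translation":[0,0,3],"roll":0},
    {"translation":[0,0,3],"roll":0},
    {"translation":[0,0,2],"roll":0},
    {"translation":[0,0,1],"roll":0},
    {"translation":[0,0,1],"roll":0},
    {"translation":[0,0,0],"roll":0},
    {"translation":[0,0,0],"roll":0}
  ],
  "fingers": 0,
  "grip_force": 40
}}

```text
time: 9.5
tool_pos: [0.4198, 0.2843, 0.0718]
tool_rot: [3.142, 0.0, 1.411]
contact_force: [-1.3, -1.1, 3.3]
opening: 0.0002
grip_force: 1.9
```

Emit:
{"api": "step_arm", "payload": {
  "commands": [
    {"translation":[0,0,2],"roll":0},
    {"translation":[0,0,1],"roll":0},
    {"translation":[0,0,0],"roll":0},
    {"translation":[0,0,0],"roll":0}
  ]
}}

```text
time: 9.83
tool_pos: [0.4199, 0.2843, 0.0688]
tool_rot: [3.141, 0.0, 1.411]
contact_force: [-0.2, -1.9, 6.0]
opening: 0.0003
grip_force: 2.7
```

Emit:
{"api": "step_arm", "payload": {
  "commands": [
    {"translation":[0,0,1],"roll":0},
    {"translation":[0,0,1],"roll":0},
    {"translation":[0,0,0],"roll":0},
    {"translation":[0,0,0],"roll":0}
  ]
}}

```text
time: 10.17
tool_pos: [0.4209, 0.2843, 0.068]
tool_rot: [3.139, -0.001, 1.411]
contact_force: [-0.6, -4.4, 16.1]
opening: 0.0002
grip_force: 7.2
```

```bash
python3 -c "
from cell import *
s=observe();print(s['tool_pos'],s['contact_force'],s['torque'])"
```

```text
[0.42085265 0.28434694 0.06802733] [-0.61744006 -4.39113496 16.12287526] [-0.78435898  0.02359263 -0.0133621 ]
```

The button has bottomed at 0.068 m with a 16 N load, and nothing else is touching. Now I'll push.

Emit:
{"api": "step_arm", "payload": {
  "commands": [
    {"translation":[0,1,0],"roll":0},
    {"translation":[0,1,0],"roll":0},
    {"translation":[0,2,0],"roll":0},
    {"translation":[0,2,0],"roll":0},
    {"translation":[0,3,0],"roll":0},
    {"translation":[0,3,0],"roll":0},
    {"translation":[0,3,0],"roll":0},
    {"translation":[0,3,0],"roll":0},
    {"translation":[0,3,0],"roll":0},
    {"translation":[0,3,0],"roll":0},
    {"translation":[0,2,0],"roll":0},
    {"translation":[0,2,0],"roll":0},
    {"translation":[0,1,0],"roll":0},
    {"translation":[0,1,0],"roll":0},
    {"translation":[0,0,0],"roll":0}
  ]
}}

```text
time: 11.42
tool_pos: [0.4507, 0.2796, 0.0681]
tool_rot: [3.139, -0.001, 1.411]
contact_force: [-0.7, -3.7, 14.5]
opening: 0.0003
grip_force: 6.7
```

```bash
python3 - <<'E'
from h import *
import cv2
s=observe();print(s['tool_pos'],s['contact_force'],s['torque'])
im=read_camera('scene');a=cv2.resize(im[195:295,250:370],None,fx=6,fy=6,interpolation=cv2.INTER_CUBIC)
cv2.imwrite('pics/n5.png',cv2.cvtColor(cv2.convertScaleAbs(a,alpha=1.6,beta=15),cv2.COLOR_RGB2BGR))
E
```

```text
[0.45068842 0.27961702 0.06809509] [-0.72197202 -3.6937247  14.50300038] [-0.61115859 -0.0348012   0.02315666]
```

View pics/n5.png

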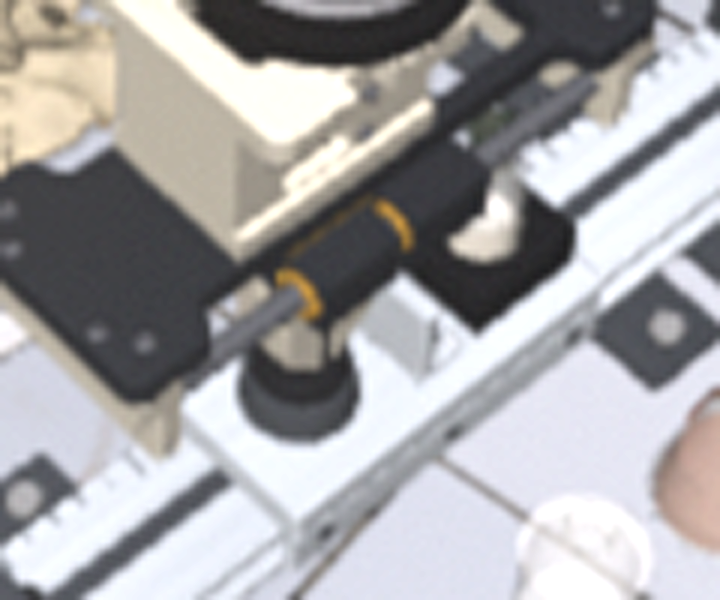

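The carriage at (300,400) is moving with the fingers, and the vial at (490,230) is upright. I'll carry on.

Emit:
{"api": "step_arm", "payload": {
  "commands": [
    {"translation":[0,1,0],"roll":0},
    {"translation":[0,2,0],"roll":0},
    {"translation":[0,3,0],"roll":0},
    {"translation":[0,4,0],"roll":0},
    {"translation":[0,5,0],"roll":0},
    {"translation":[0,5,0],"roll":0},
    {"translation":[0,5,0],"roll":0},
    {"translation":[0,5,0],"roll":0},
    {"translation":[0,5,0],"roll":0},
    {"translation":[0,5,0],"roll":0},
    {"translation":[0,5,0],"roll":0},
    {"translation":[0,5,0],"roll":0},
    {"translation":[0,5,0],"roll":0},
    {"translation":[0,5,0],"roll":0},
    {"translation":[0,5,0],"roll":0},
    {"translation":[0,5,0],"roll":0},
    {"translation":[0,5,0],"roll":0},
    {"translation":[0,4,0],"roll":0},
    {"translation":[0,3,0],"roll":0},
    {"translation":[0,2,0],"roll":0}
  ]
}}

```text
time: 13.13
tool_pos: [0.5337, 0.2664, 0.0681]
tool_rot: [3.138, -0.001, 1.411]
contact_force: [-0.4, -1.0, 11.1]
opening: 0.0004
grip_force: 5.8
```

Emit:
{"api": "step_arm", "payload": {
  "commands": [
    {"translation":[0,2,0],"roll":0},
    {"translation":[0,2,0],"roll":0},
    {"translation":[0,2,0],"roll":0},
    {"translation":[0,2,0],"roll":0},
    {"translation":[0,2,0],"roll":0},
    {"translation":[0,2,0],"roll":0},
    {"translation":[0,2,0],"roll":0},
    {"translation":[0,2,0],"roll":0},
    {"translation":[0,0,0],"roll":0}
  ]
}}

```text
time: 13.88
tool_pos: [0.5497, 0.2639, 0.0681]
tool_rot: [3.138, -0.001, 1.411]
contact_force: [-0.1, -1.8, 10.5]
opening: 0.0003
grip_force: 5.4
```

Emit:
{"api": "step_arm", "payload": {
  "commands": [
    {"translation":[0,1,0.5],"roll":0},
    {"translation":[0,1,0],"roll":0},
    {"translation":[0,1,0],"roll":0},
    {"translation":[0,1,0],"roll":0},
    {"translation":[0,1,0],"roll":0},
    {"translation":[0,1,0],"roll":0},
    {"translation":[0,0,0],"roll":0}
  ]
}}

```text
time: 14.47
tool_pos: [0.5556, 0.263, 0.0681]
tool_rot: [3.138, -0.002, 1.411]
contact_force: [-0.5, -1.7, 11.8]
opening: 0.0008
grip_force: 6.5
```

Emit:
{"api": "step_arm", "payload": {
  "commands": [
    {"translation":[0,1,0],"roll":0},
    {"translation":[0,1,0],"roll":0},
    {"translation":[0,0,0],"roll":0}
  ]
}}

```text
time: 14.72
tool_pos: [0.556, 0.2629, 0.068]
tool_rot: [3.141, -0.001, 1.411]
contact_force: [-5.9, -0.5, 16.4]
opening: 0.0005
grip_force: 8.0
```

Emit:
{"api": "step_arm", "payload": {
  "commands": [
    {"translation":[0,1,0],"roll":0},
    {"translation":[0,1,0],"roll":0},
    {"translation":[0,0,0],"roll":0}
  ]
}}

```text
time: 14.97
tool_pos: [0.5563, 0.2629, 0.068]
tool_rot: [-3.139, -0.0, 1.411]
contact_force: [-10.3, -0.1, 19.3]
opening: 0.0003
grip_force: 9.6
```

The force along the rail has risen to 10 N and the tool has stopped. Before letting go I'll check that this is the end stop.

```bash
python3 - <<'E'
from h import *
import cv2
im=read_camera('scene');a=cv2.resize(im[165:275,290:430],None,fx=5,fy=5,interpolation=cv2.INTER_CUBIC)
cv2.imwrite('pics/n6.png',cv2.cvtColor(cv2.convertScaleAbs(a,alpha=1.6,beta=15),cv2.COLOR_RGB2BGR))
E
```

View pics/n6.png

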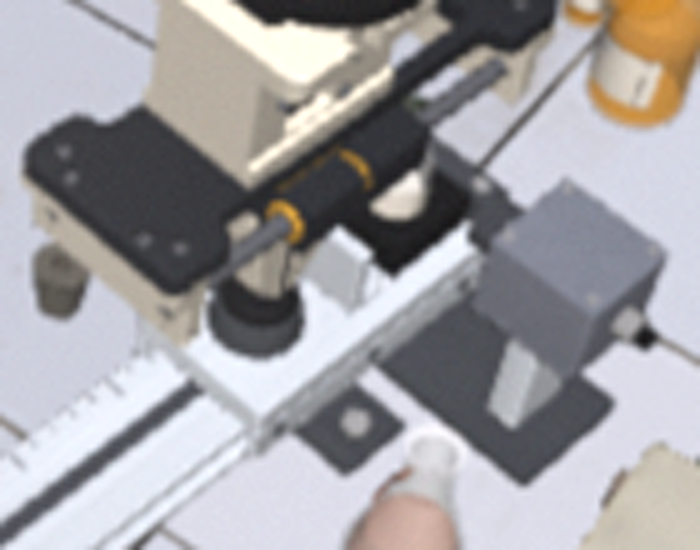

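The deck has reached the far stop at (480,200), with the vial between the optics and nothing else touching. I'll release straight up.

Emit:
{"api": "step_arm", "payload": {
  "commands": [
    {"translation":[0,-1,-1],"roll":0},
    {"translation":[0,0,-1.5],"roll":0},
    {"translation":[0,0,-1.5],"roll":0},
    {"translation":[0,0,-1.5],"roll":0},
    {"translation":[0,-1,-1.5],"roll":0},
    {"translation":[0,0,-1.5],"roll":0},
    {"translation":[0,0,-1.5],"roll":0},
    {"translation":[0,0,-2],"roll":0},
    {"translation":[0,0,-4],"roll":0},
    {"translation":[0,0,-10],"roll":0},
    {"translation":[0,0,-20],"roll":0},
    {"translation":[0,0,-25],"roll":0},
    {"translation":[0,0,-25],"roll":0},
    {"translation":[0,0,-25],"roll":0},
    {"translation":[0,0,-25],"roll":0},
    {"translation":[0,0,0],"roll":0}
  ]
}}

```text
time: 16.35
tool_pos: [0.5583, 0.2632, 0.2189]
tool_rot: [3.132, -0.005, 1.411]
contact_force: [0.6, 1.0, 1.2]
opening: 0.0004
grip_force: 0.0
```

```bash
python3 - <<'E'
from h import *
import cv2
s=observe();print(s['tool_pos'],s['contact_force'])
im=read_camera('wrist');im2=read_camera('scene')
a=cv2.resize(im2[165:275,290:400],(400,400),interpolation=cv2.INTER_CUBIC);b=cv2.resize(im[60:300,200:500],(400,320),interpolation=cv2.INTER_CUBIC)
b=np.vstack([b,np.zeros((80,400,3),np.uint8)])
cv2.imwrite('pics/n7.png',cv2.cvtColor(cv2.convertScaleAbs(np.hstack([a,b]),alpha=1.5,beta=10),cv2.COLOR_RGB2BGR))
E
```

```text
[0.55834158 0.26316771 0.21886933] [0.63939007 0.95936394 1.15702609]
```

View pics/n7.png

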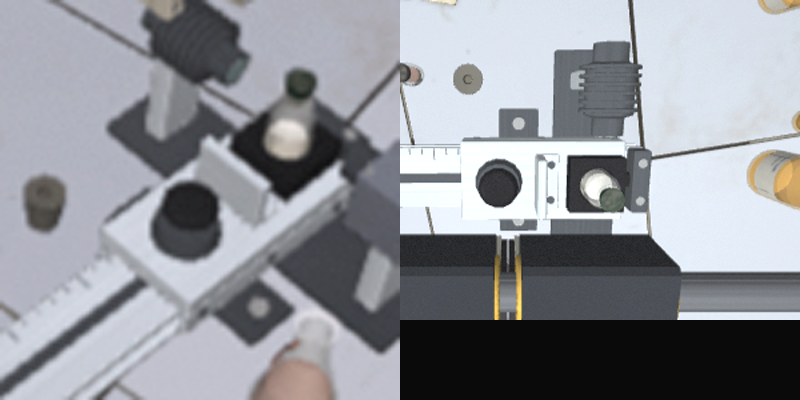

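Both views show the carriage against the far stop, the button up at (190,205) in the left view, and the vial upright in its cup at (290,130). The arm is clear, so I'll hand in.

```bash
python3 -c "
from cell import *
print(hand_in())"
```

```text
the job is handed in; nothing more can be done
None
```

I handed in the job with the carriage home against the far stop, the button up, the vial upright in its cup and the arm clear; hand-in gave no verdict, and one early press briefly put about 28 N down, some of it apparently on the thumb rest, before I re-placed the fingers.

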